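Move the tall circuit board from the rack to the bench stand

TASK

Pull the tall, narrow circuit board straight up out of its groove in the black rack and lower it, upright, into the slot of the bench stand until it rests on the bottom, then let go of it; do not drop it in. Leave the low, wide circuit board standing where it is in the rack.

Things in the scene. Friction and masses are not known exactly. Their poses are not given: they have to be found in the camera images.
- tall_board: The board to move: green, upright in any of the rack's three grooves; 100 mm wide, 140 tall, 3 thick, 0.11-0.22 kg. Its top 14 mm is an aluminium grip rail 10 mm thick over the full width, above all else in the rack; small components below 115 mm stand out 4 mm. Origin: centre of the lower edge; x along the width, y through the thickness, z up to the rail (rail centre at z = 133 mm).
- wide_board: Bystander to leave alone: green board 140 mm wide, only 90 mm tall, 3 thick, with a like rail (10 mm thick, 14 high) on top, upright in another groove of the rack. Origin: centre of the lower edge; axes as for the tall board. The remaining groove holds an unlisted plain aluminium plate, 130 mm wide and 75 tall.
- rack: Fixed black board rack, 180 (x) by 150 mm (y), 52 high, with three grooves along its x axis at y = -56, 0, +56 mm, each 5 mm wide, 40 deep and 164 long between grey end plates; floor at z = 10, walls end at z = 50 mm. Boards stand with their width along the rack's x and may lean up to 3 degrees. Origin: centre of the underside; z up.
- stand: Fixed bench stand: dark steel base 170 (x) by 100 mm (y), two grey jaws with one empty slot between them along x at y = 0, 7 mm wide, 130 long between aluminium end blocks (62 high). Slot floor at z = 12, straight walls to z = 48, then flared lips to a mouth about 37 mm wide at z = 73 mm. A board in it may lean up to 7 degrees. Origin: centre of the underside; z up.

How it is judged:
By the outcome, as a careful person would: the job done as asked, in the order asked, and still so for the second after the job is handed in, with the robot touching nothing.
It also fails if it takes over 48 s, if anything falls off the work surface, if the arm or the gripper's body presses on something with over 40 N, if the wrist force passes 120 N, or if a joint passes its speed limit or range.

ROBOT

A 6-joint arm with a two-finger parallel gripper is mounted at the origin on the work surface. World frame = base frame: x ahead of the robot, y to its left, z up, the work surface at z = 0. Lengths are in m, angles in degrees, forces in N, time in s.
With the tool pointing down it reaches from about 0.3 to 0.75 m from the base axis. Payload 8.5 kg.
Tool frame: the origin (TCP) lies at the very end of the fingers, on their centre line; the grasp point (between the pads) lies 19 mm behind it; z points along the fingers, y is the line along which they close (so a half turn about z gives the same grasp; the last joint's range is limited). The gripper opens to 85 mm and grips with 20 to 120 N. Pads are 22 mm wide; open, the fingers measure 114 mm over their backs; the gripper's body (76 mm by 85 mm) begins 54 mm behind the grasp point. The pads swing forward as they close: fully open they stand 13 mm farther back than shut.
Start: joints at [60.659, 21.807, 74.336, -0, 83.858, -12.336], TCP at [0.161, 0.526, 0.231] pointing down, gripper open.
Joint ranges: [-178.18, 178.18], [-50.72, 133.34], [12.68, 142.11], [-81.47, 261.47], [9.98, 163.14], [-165.26, 165.26]. Speed limits (degrees/s): [136.94, 136.94, 180, 180, 180, 180].

INTERFACE

Orientations are given as a 3x3 rotation matrix whose columns are the frame's x, y, z axes.
In Python, from rig import env, optics, spotter gives the robot as it stands.
- The arm moves only by the shell command python3 -m crank 'ROWS' [FORCE]. ROWS is JSON, one flat list of numbers, 5 for each row, row after row: the finger opening in cm, from 0 to 8.54, then the shift along the tool's x, y, z in cm, then the turn about the tool's z in rad. A call has exactly 8 rows; each row shifts and turns the commanded pose from where the row before left it, along the tool's axes as they then stand; what a row does not reach is not made up. A row lasts 1/12 s, in which the tool goes at most 41.7 mm and 7.16 degrees, less where a joint would pass 70% of its speed; a pose out of reach is approached as far as the arm can. A call is refused whole if a number of a shift passes 4.17 or a number of a turn 0.125, either way. A call with a gripper value outside its range is refused whole. The fingers move at their own pace and stop on an object; FORCE is the grip in N (left out, the last holds). Time passes only in rows, so rows that do not move let the fingers close, or fill a call up. It gives the time, the measured TCP pose, the force, the opening and the grip force at its end, in the units of the state.
- env.observe(): the state, without advancing time (a new reading comes with each control period).
- optics.get_image(name): name is "scene" or "top" or "wrist"; returns a dict with "color" (480x640x3 uint8, red, green, blue), "intrinsics" (3x3 intrinsics, pixels), "distortion" ([k1, k2, p1, p2, k3] as OpenCV has them; the pictures are not rectified), "pose" (4x4, takes a point from camera to world coordinates). Camera axes: x right, y up, looking along -z (the intrinsics and any distortion apply to the point x, -y, -z); pixel columns grow to the right and rows downward; lengths in m; the calibration is good to about 2 mm. A picture is of the moment at which its call begins. There is no depth.
- env.close_job(): hands the job in; it is judged then, once.
Trained networks look in a picture, given as the dict that the camera call returned (one of the last four; its "shot" number tells which), for a name from the list of things; names that differ only in an ending like _2 or _b are one class to them, and where a whole thing is asked for, a point or a joint stands for the part that bears it (a point fixed in the world has none). Each returns a list of dicts, best first, with "score" (0 to 1); they miss things now and then, are a little off and sometimes report something else, mostly with a low value. They report only what shows in the picture. A call takes as long as a camera call.
- spotter.look_for(picture, query): "at" ([column, row] as shares, 0 to 1, of the picture: columns of its width, rows of its height, amid what is visible of it).
The state is a dict: "time_s": time; "q": joint angles; "qvel": joint speeds; "joint_efforts": joint torques, N m; "position": TCP position; "tool_rot": TCP orientation; "ft_force": force on the tool from outside, world axes, zero at the start; "wrist_torque": the same for the moment, N m; "grip_width": finger opening in m; "gripper_force": force on a finger pad.
Only numpy, scipy, OpenCV 4.12 (cv2) and the standard library are available. Lean on these libraries where they do the work, as an engineer would, in place of code of your own. Each camera call takes 0.05 s, during which the arm holds its last target. There are 200 camera calls.

## Working session

There is one attempt and no reset: what is moved stays moved. The work goes in short steps, Python scripts to look and compute and a shell command to move; the robot and the scene stay as the last step left them, time stands still between calls to the robot, and variables do not carry over. Pictures are saved under pics/ and viewed, at most 10 in all, crops included, and the job is handed in when it is done.

```bash
ls; mkdir -p pics
python3 - <<'E'
from rig import env, optics, spotter
import cv2,numpy as np
s=env.observe();print(s['time_s'],s['position'],np.round(s['tool_rot'],3).tolist(),s['grip_width'])
ims=[]
for n in("scene","top"):
    p=optics.get_image(n);ims.append(p['color'][:,:,::-1])
    print(n,np.round(p['intrinsics'],1).tolist(),p['distortion'],np.round(p['pose'],3).tolist())
    for q in("tall_board","wide_board","rack","stand"):
        print(q,[(round(d['score'],2),round(d['at'][0]*640),round(d['at'][1]*480)) for d in spotter.look_for(p,q)[:3]])
    cv2.imwrite(f"pics/{n}0.png",ims[-1])
E
```

```text
pics
0.0 [0.16071435 0.52568939 0.23071433] [[-0.956, 0.292, -0.001], [0.292, 0.956, -0.001], [0.0, -0.001, -1.0]] 0.08502384549045398
scene [[616.7, 0.0, 321.0], [0.0, 616.7, 260.5], [0.0, 0.0, 1.0]] [-0.01883336  0.          0.          0.          0.        ] [[-0.275, -0.569, 0.775, 1.419], [0.961, -0.176, 0.212, 0.257], [0.015, 0.803, 0.595, 0.708], [0.0, 0.0, 0.0, 1.0]]
tall_board [(0.75, 409, 242)]
wide_board [(0.91, 380, 257)]
rack [(0.97, 404, 295)]
stand [(0.88, 240, 238)]
top [[511.1, 0.0, 319.3], [0.0, 511.1, 250.1], [0.0, 0.0, 1.0]] [-0.12356711  0.          0.          0.          0.        ] [[-0.006, 0.995, -0.1, 0.473], [-0.999, -0.003, 0.036, 0.043], [0.035, 0.1, 0.994, 0.815], [0.0, 0.0, 0.0, 1.0]]
tall_board [(0.96, 206, 251)]
wide_board [(0.65, 241, 238)]
rack [(0.64, 218, 255)]
stand [(0.74, 242, 237), (0.56, 427, 280)]
```

View pics/top0.png

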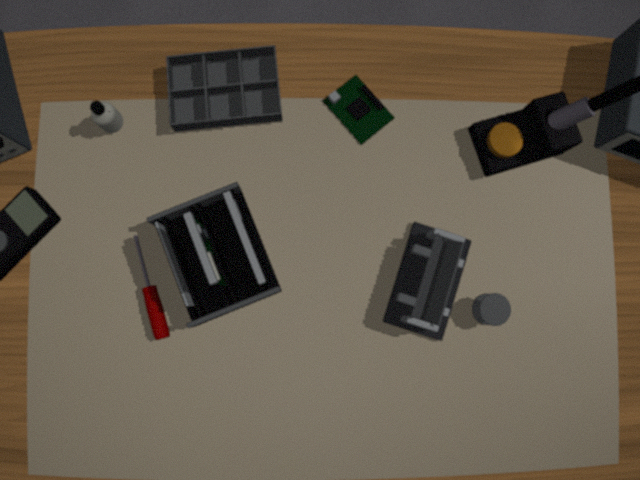

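View pics/scene0.png

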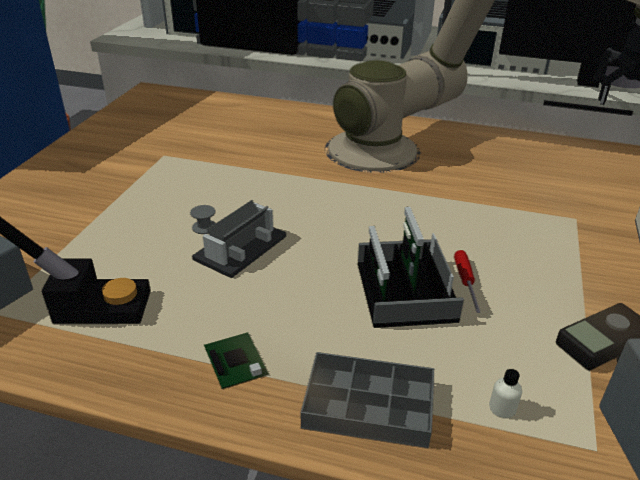

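Top view: the tall board's rail runs from about (187,213) to (216,282) in the middle groove. The wide board is at (228,193)-(263,283) and the plate at (157,225)-(190,305). The stand's base corners are near (415,223), (470,237), (441,340) and (384,322). The network's 0.74 "stand" hit at (242,237) is false, since it lies on the wide board.

```bash
cat > h.py <<'E'
import numpy as np,cv2
def ray(p,uv):
    n=cv2.undistortPoints(np.array(uv,float).reshape(-1,1,2),p['intrinsics'],np.array(p['distortion'])).reshape(-1,2)
    d=np.c_[n[:,0],-n[:,1],-np.ones(len(n))]@p['pose'][:3,:3].T
    return p['pose'][:3,3],d
def onz(p,uv,z):
    o,d=ray(p,uv); return o+d*((z-o[2])/d[:,2])[:,None]
def proj(p,X):
    T=np.linalg.inv(p['pose']);c=np.atleast_2d(X)@T[:3,:3].T+T[:3,3]
    c=c*[1,-1,-1]
    return cv2.projectPoints(c,np.zeros(3),np.zeros(3),p['intrinsics'],np.array(p['distortion']))[0].reshape(-1,2)
E
python3 - <<'E'
from rig import optics
from h import *
p=optics.get_image("top");im=p['color'][:,:,::-1]
def crop(x,y,w,h,s): return cv2.resize(im[y:y+h,x:x+w],None,fx=s,fy=s,interpolation=cv2.INTER_CUBIC)
out=np.hstack([crop(145,180,140,150,2.8),crop(375,210,140,150,2.8)])
cv2.imwrite("pics/crop.png",np.clip(out*1.5,0,255).astype(np.uint8))
g=im.min(2)
for t in(120,150):
    m=(g[180:330,145:285]>t).astype(np.uint8)
    n,l,st,c=cv2.connectedComponentsWithStats(m)
    for i in range(1,n):
        if 80<st[i,4]<2500:
            pts=np.argwhere(l==i)[:,::-1].astype(np.float32)+[145,180]
            b=cv2.boxPoints(cv2.minAreaRect(pts.astype(np.float32)));w=onz(p,b,.15)
            print(t,st[i,4],b.round().tolist(),w.round(4)[:,:2].tolist())
print("stand base",onz(p,[(415,223),(470,237),(441,340),(384,322)],0.01).round(4).tolist())
E
```

```text
stand base [[0.597, -0.1406, 0.01], [0.5742, -0.231, 0.01], [0.4096, -0.1784, 0.01], [0.4393, -0.0873, 0.01]]
```

View pics/crop.png

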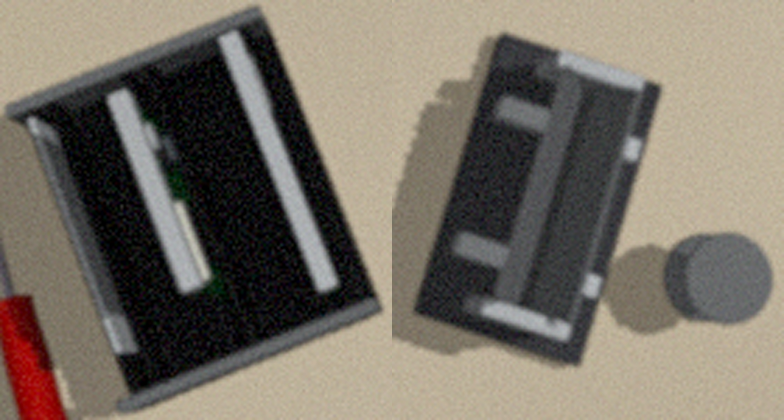

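The crop shows the rail ends at about (187.3,212.5) and (213.9,283.2), well resolved. The stand's base corners and end blocks are clear too.

Run:
```python
from rig import optics,env
from h import *
p=optics.get_image("top")
c=lambda L,o:[(x/2.8+o[0],y/2.8+o[1]) for x,y in L]
r=onz(p,c([(118.5,91),(193,289)],(145,180)),.15)[:,:2]
d=r[1]-r[0];print("rail",r.round(4).tolist(),r.mean(0).round(4),np.linalg.norm(d),np.degrees(np.arctan2(d[1],d[0])))
w=onz(p,c([(230,35),(327,290)],(145,180)),.10)[:,:2];d=w[1]-w[0]
print("wide",w.mean(0),np.linalg.norm(d),np.degrees(np.arctan2(d[1],d[0])))
b=onz(p,c([(111,35),(268,85),(188,362),(24,308)],(375,210)),.012)[:,:2]
m=(b[0]+b[1])/2-(b[2]+b[3])/2
print("stand",b.mean(0),[np.linalg.norm(b[i]-b[(i+1)%4]) for i in range(4)],np.degrees(np.arctan2(m[1],m[0])))
e=onz(p,c([(209,69),(133,322)],(375,210)),.062)[:,:2];m=e[0]-e[1]
print("blocks",e.mean(0),np.linalg.norm(m),np.degrees(np.arctan2(m[1],m[0])))
R=env.observe()['tool_rot'];print("toolx",np.degrees(np.arctan2(R[1,0],R[0,0])),'tooly',np.degrees(np.arctan2(R[1,1],R[0,1])))
```

```text
rail [[0.5898, 0.1928], [0.4966, 0.1562]] [0.5432 0.1745] 0.10008622664626386 -158.54082654546286
wide [0.56248978 0.12284196] 0.1387563223743945 -158.87034225603207
stand [ 0.50482374 -0.15923843] [np.float64(0.09617666455632293), np.float64(0.16588496499472988), np.float64(0.09859625056154978), np.float64(0.16379647208623596)] -18.5328364745694
blocks [ 0.50375276 -0.15906279] 0.14230443354568142 -18.48205140336495
toolx 162.99498752408704 tooly 72.99498751115385
```

```bash
python3 -m crank '[8.5,-3.3,-1.6,0,0, 8.5,-3.3,-1.6,0,0, 8.5,-3.3,-1.6,0,0, 8.5,-3.3,-1.6,0,0, 8.5,-3.3,-1.6,0,0, 8.5,-3.3,-1.6,0,0, 8.5,-3.3,-1.6,0,0, 8.5,-3.3,-1.6,0,0]'
python3 -m crank '[8.5,-2.9,-1.37,0,0, 8.5,-2.9,-1.37,0,0, 8.5,-2.9,-1.37,0,0, 8.5,-2.9,-1.37,0,0, 8.5,-2.9,-1.37,0,0, 8.5,-2.9,-1.37,0,0, 8.5,-2.9,-1.37,0,0, 8.5,0,0,0,0]'
python3 -m crank '[8.5,0,0,0,-0.1117, 8.5,0,0,0,-0.1117, 8.5,0,0,0,-0.1117, 8.5,0,0,0,-0.1117, 8.5,0,0,0,-0.1117, 8.5,0,0,0,-0.1117, 8.5,0,0,0,0, 8.5,0,0,0,0]'
cat > look.py <<'E'
import sys
from rig import optics,env
from h import *
s=env.observe();R=s['tool_rot'];P=np.array(s['position'])
print(s['time_s'],P.round(4),'tooly',np.degrees(np.arctan2(R[1,1],R[0,1])).round(2),R[2].round(3),s['ft_force'],s['grip_width'],s['gripper_force'])
for n in sys.argv[1].split(','):
    p=optics.get_image(n);cv2.imwrite(f"pics/{n}_{sys.argv[2]}.png",p['color'][:,:,::-1])
    np.savez(f"{n}_{sys.argv[2]}.npz",**{k:p[k] for k in('intrinsics','distortion','pose','color')})
E
python3 look.py wrist 1
```

```text
time_s: 1.27
position: [0.3769, 0.3249, 0.2315]
tool_rot: [[-0.956, 0.292, 0.0], [0.292, 0.956, 0.0], [-0.0, 0.0, -1.0]]
ft_force: [0.6, 0.6, 0.1]
grip_width: 0.0849
gripper_force: 0.0
time_s: 1.93
position: [0.5453, 0.1716, 0.2306]
tool_rot: [[-0.955, 0.297, 0.001], [0.297, 0.955, -0.001], [-0.001, -0.001, -1.0]]
ft_force: [-0.4, -0.2, -0.5]
grip_width: 0.085
gripper_force: 0.0
time_s: 2.6
position: [0.5418, 0.1754, 0.2313]
tool_rot: [[-0.932, -0.362, -0.0], [-0.362, 0.932, 0.0], [0.0, 0.0, -1.0]]
ft_force: [0.2, 0.5, -0.8]
grip_width: 0.0855
gripper_force: 0.0
2.6 [0.5418 0.1754 0.2313] tooly 111.21 [ 0.  0. -1.] [ 0.19197607  0.48496431 -0.80795779] 0.0854896654840119 0.0
```

View pics/wrist_1.png

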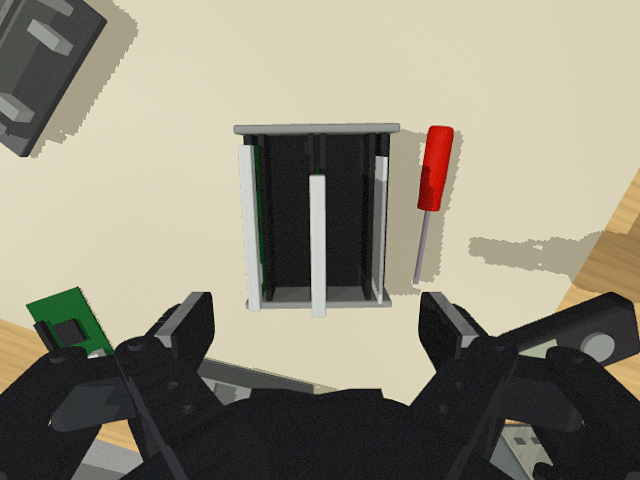

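The wrist view shows the tall rail from (317,176) to (319,316), midway between the fingers. The groove runs vertically in the image.

Run:
```python
from h import *
from rig import env
p=dict(np.load('wrist_1.npz'));s=env.observe();R=np.array(s['tool_rot']);P=np.array(s['position'])
r=onz(p,[(317,176),(318.8,316)],.15);d=r[1]-r[0]
print(r.round(4).tolist(),r.mean(0),np.linalg.norm(d),np.degrees(np.arctan2(d[1],d[0]))%180)
print("tool-frame off",((r.mean(0)-P)@R).round(4))
# groove direction from rack end plates/ groove floor line
k=onz(p,[(235,129),(398,128)],.052);d=k[1]-k[0];print("rack end",np.linalg.norm(d),np.degrees(np.arctan2(d[1],d[0])),k.mean(0))
k=onz(p,[(247,305),(391,304)],.052);print(k.mean(0))
```

```text
[[0.4981, 0.1586, 0.15], [0.5897, 0.1956, 0.15]] [0.54388198 0.1770743  0.15      ] 0.09877354942945146 22.01556265428076
tool-frame off [-0.0025  0.0008  0.0813]
rack end 0.14580609312700218 111.56221556533357 [0.46596749 0.14570465 0.052     ]
[0.62472091 0.21016544 0.052     ]
```

```bash
python3 -m crank '[8.5,-0.25,0.08,2,0, 8.5,0,0,2,0, 8.5,0,0,2,0, 8.5,0,0,2,0, 8.5,0,0,2,0, 8.5,0,0,0.6,0, 8.5,0,0,0,0, 8.5,0,0,0,0]' 60
python3 -m crank '[0,0,0,0,0, 0,0,0,0,0, 0,0,0,0,0, 0,0,0,0,0, 0,0,0,0,0, 0,0,0,0,0, 0,0,0,0,0, 0,0,0,0,0]' 60
python3 look.py wrist 2
```

```text
time_s: 3.32
position: [0.5443, 0.177, 0.1261]
tool_rot: [[-0.931, -0.364, 0.001], [-0.364, 0.932, 0.0], [-0.001, -0.0, -1.0]]
ft_force: [0.4, -0.1, 0.0]
grip_width: 0.0847
gripper_force: 0.0
time_s: 3.98
position: [0.5442, 0.177, 0.1256]
tool_rot: [[-0.931, -0.365, 0.001], [-0.365, 0.931, 0.0], [-0.001, -0.0, -1.0]]
ft_force: [-0.4, 0.3, 2.6]
grip_width: 0.0088
gripper_force: 59.0
3.9833 [0.5442 0.177  0.1256] tooly 111.39 [-0.001 -0.    -1.   ] [-0.41396617  0.34231577  2.60748114] 0.008830918438681262 59.03898596763611
```

```bash
python3 -m crank '[0,0,0,-0.3,0, 0,0,0,-0.5,0, 0,0,0,-0.7,0, 0,0,0,-0.8,0, 0,0,0,-0.8,0, 0,0,0,-0.8,0, 0,0,0,-0.8,0, 0,0,0,-0.8,0]' 60
python3 -m crank '[0,0,0,-1,0, 0,0,0,-1,0, 0,0,0,-1,0, 0,0,0,-1,0, 0,0,0,-1,0, 0,0,0,-0.5,0, 0,0,0,0,0, 0,0,0,0,0]'
python3 look.py wrist,scene 3
```

```text
time_s: 4.7
position: [0.544, 0.1769, 0.1814]
tool_rot: [[-0.931, -0.365, 0.0], [-0.365, 0.931, 0.0], [-0.0, -0.0, -1.0]]
ft_force: [0.1, 0.6, -2.0]
grip_width: 0.0087
gripper_force: 58.4
time_s: 5.37
position: [0.5439, 0.1769, 0.2353]
tool_rot: [[-0.931, -0.365, -0.0], [-0.365, 0.931, -0.0], [0.0, 0.0, -1.0]]
ft_force: [0.1, -0.3, -1.8]
grip_width: 0.0094
gripper_force: 58.5
5.3667 [0.5439 0.1769 0.2353] tooly 111.39 [ 0.  0. -1.] [ 0.10301335 -0.33631872 -1.76216354] 0.009405263977510538 58.472222685813904
```

View pics/wrist_3.png

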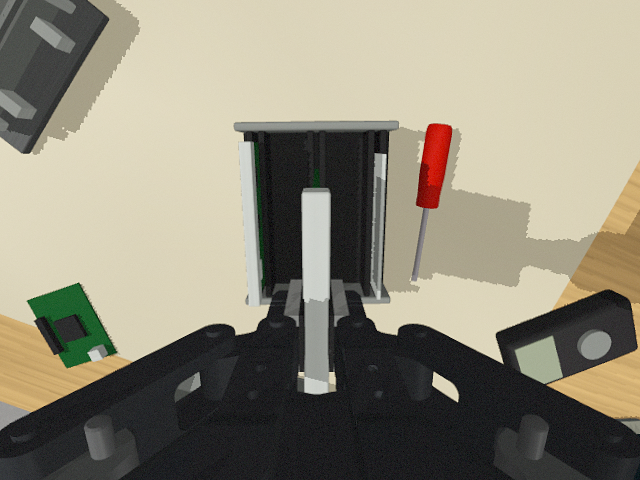

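The board hangs straight in the fingers, with its rail from (316,190) to (316,390) and the bottom clear. Next I carry it over the stand.

```bash
python3 -m crank '[0,0.4,-0.8,0,0, 0,0.8,-1.6,0,0, 0,1.1,-2.05,0,0, 0,1.1,-2.05,0,0, 0,1.1,-2.05,0,0, 0,1.1,-2.05,0,0, 0,1.1,-2.05,0,0, 0,1.1,-2.05,0,0]' 80
python3 -m crank '[0,1.1,-2.05,0,0, 0,1.1,-2.05,0,0, 0,1.1,-2.05,0,0, 0,1.1,-2.05,0,0, 0,1.1,-2.05,0,0, 0,1.1,-2.05,0,0, 0,1.1,-2.0,0,0, 0,0.5,-0.9,0,0]'
python3 -m crank '[0,0,0,0,0.05, 0,0,0,0,0.1, 0,0,0,0,0.11, 0,0,0,0,0.11, 0,0,0,0,0.11, 0,0,0,0,0.11, 0,0,0,0,0.076, 0,0,0,0,0.03]'
python3 -m crank '[0,0,0,0,0, 0,0,0,0,0, 0,0,0,0,0, 0,0,0,0,0, 0,0,0,0,0, 0,0,0,0,0, 0,0,0,0,0, 0,0,0,0,0]'
python3 look.py wrist,top,scene 4
```

```text
time_s: 6.13
position: [0.5244, 0.01, 0.235]
tool_rot: [[-0.931, -0.365, -0.001], [-0.365, 0.931, -0.0], [0.001, 0.0, -1.0]]
ft_force: [0.3, 0.3, -2.2]
grip_width: 0.0086
gripper_force: 82.3
time_s: 6.8
position: [0.5033, -0.1626, 0.2349]
tool_rot: [[-0.932, -0.363, -0.001], [-0.363, 0.932, -0.0], [0.001, -0.0, -1.0]]
ft_force: [-0.2, -0.7, -1.5]
grip_width: 0.0085
gripper_force: 82.3
time_s: 7.47
position: [0.5038, -0.1597, 0.2351]
tool_rot: [[-0.947, 0.321, -0.001], [0.321, 0.947, 0.0], [0.001, 0.0, -1.0]]
ft_force: [0.6, -0.1, -1.9]
grip_width: 0.0085
gripper_force: 82.3
time_s: 8.13
position: [0.5041, -0.1599, 0.2353]
tool_rot: [[-0.948, 0.317, -0.0], [0.317, 0.948, 0.0], [0.0, -0.0, -1.0]]
ft_force: [-0.3, -0.1, -2.2]
grip_width: 0.0081
gripper_force: 82.3
8.1333 [ 0.5041 -0.1599  0.2353] tooly 71.52 [ 0. -0. -1.] [-0.29730221 -0.14170601 -2.2171029 ] 0.008087461058262246 82.29123830795288
```

View pics/wrist_4.png

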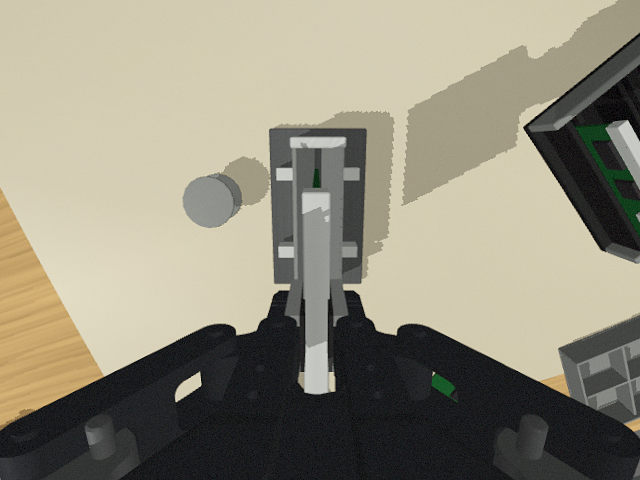

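View pics/scene_4.png

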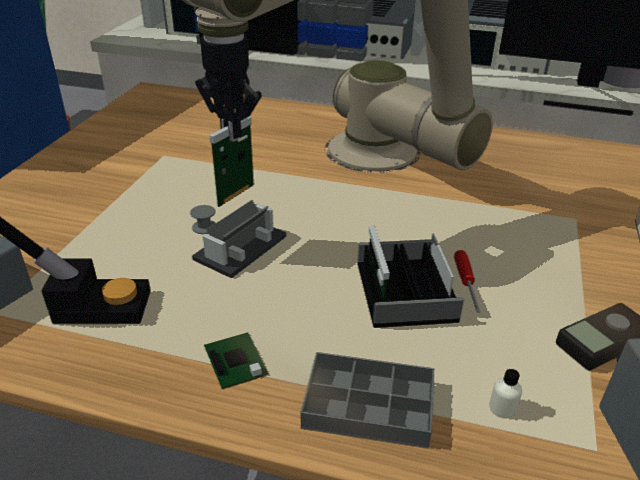

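Wrist view: stand base corners at (270,128), (366,129), (362,283), (274,283). The far end block is centred at (318.5,142), with the board's green lower edge showing between the jaws at (317,178). In the scene view the board hangs upright above the stand.

Run:
```python
from h import *
from rig import env
from scipy.optimize import least_squares
p=dict(np.load('wrist_4.npz'));s=env.observe();R=np.array(s['tool_rot']);P=np.array(s['position'])
b=onz(p,[(270,128),(366,129),(362,283),(274,283)],.01)
print("base size",[np.linalg.norm(b[i]-b[(i+1)%4]).round(4) for i in range(4)],"tool off",((b-P)@R).round(4).tolist(), ((b.mean(0)-P)@R).round(4))
e=onz(p,[(291,137),(346,138)],.062);print("block",((e-P)@R).round(4).tolist())
r=onz(p,[(302,193),(330,193)],P[2]+.025);print("rail",((r-P)@R).round(4).tolist())
z=P[2]-.114
g=onz(p,[(317,170)],z);print("board low",((g-P)@R).round(4))
# top cam
p=dict(np.load('top_4.npz'))
```

```text
base size [np.float64(0.098), np.float64(0.1682), np.float64(0.1006), np.float64(0.1692)] tool off [[0.084, -0.0467, 0.2253], [0.083, 0.0512, 0.2253], [-0.0852, 0.0528, 0.2253], [-0.0852, -0.0478, 0.2253]] [-0.0009  0.0024  0.2253]
block [[0.0735, -0.0218, 0.1733], [0.0727, 0.0267, 0.1733]]
rail [[0.0493, -0.0045, -0.025], [0.0493, 0.0051, -0.025]]
board low [[0.0485 0.001  0.114 ]]
```

```bash
python3 -m crank '[0,0,0.15,0.5,0, 0,0,0,1,0, 0,0,0,1,0, 0,0,0,1,0, 0,0,0,1,0, 0,0,0,0.8,0, 0,0,0,0.5,0, 0,0,0,0,0]'
python3 -m crank '[0,0,0,0.2,0, 0,0,0,0.2,0, 0,0,0,0.2,0, 0,0,0,0.2,0, 0,0,0,0.2,0, 0,0,0,0.2,0, 0,0,0,0.2,0, 0,0,0,0,0]'
python3 look.py wrist,scene 5
```

```text
time_s: 8.95
position: [0.5042, -0.1582, 0.1762]
tool_rot: [[-0.948, 0.317, -0.002], [0.317, 0.948, 0.001], [0.002, 0.0, -1.0]]
ft_force: [0.3, 0.4, -2.4]
grip_width: 0.0083
gripper_force: 82.3
time_s: 9.62
position: [0.5044, -0.1584, 0.1629]
tool_rot: [[-0.948, 0.317, -0.001], [0.317, 0.948, 0.0], [0.001, 0.0, -1.0]]
ft_force: [0.2, 0.0, -2.2]
grip_width: 0.0083
gripper_force: 82.3
9.6167 [ 0.5044 -0.1584  0.1629] tooly 71.51 [ 0.001  0.    -1.   ] [ 0.22014076  0.04538683 -2.2083501 ] 0.008339515569337826 82.2842538356781
```

View pics/wrist_5.png

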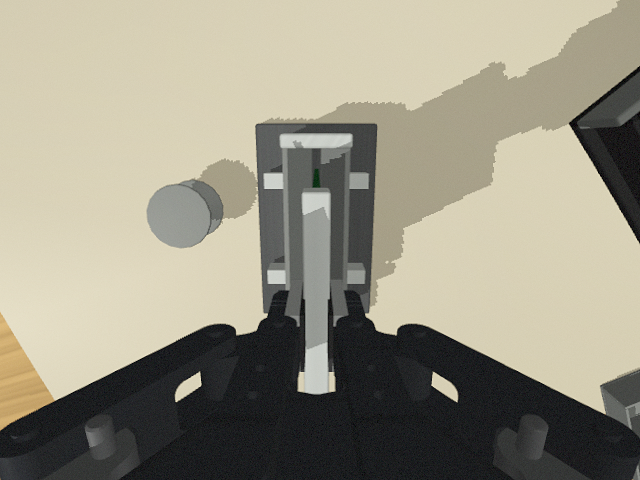

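The board's lower edge is inside the mouth and centred: block centre at 316, board at 316.5. There is no contact force, so I go on down slowly.

```bash
python3 -m crank '[0,0,0,0.2,0, 0,0,0,0.2,0, 0,0,0,0.2,0, 0,0,0,0.2,0, 0,0,0,0.2,0, 0,0,0,0.2,0, 0,0,0,0.2,0, 0,0,0,0,0]'
python3 -m crank '[0,0,0,0.2,0, 0,0,0,0.2,0, 0,0,0,0.2,0, 0,0,0,0.2,0, 0,0,0,0.2,0, 0,0,0,0.2,0, 0,0,0,0.2,0, 0,0,0,0,0]'
```

```text
time_s: 10.38
position: [0.5044, -0.1583, 0.1489]
tool_rot: [[-0.948, 0.317, -0.001], [0.317, 0.948, 0.0], [0.001, 0.0, -1.0]]
ft_force: [0.3, 0.3, -0.7]
grip_width: 0.0083
gripper_force: 82.3
time_s: 11.05
position: [0.5044, -0.1584, 0.1349]
tool_rot: [[-0.948, 0.317, -0.001], [0.317, 0.948, 0.0], [0.001, 0.0, -1.0]]
ft_force: [-0.0, 0.3, -2.1]
grip_width: 0.0084
gripper_force: 82.3
```

Bottom at about 0.019; roughly 7 mm left.

```bash
python3 -m crank '[0,0,0,0.1,0, 0,0,0,0.1,0, 0,0,0,0.1,0, 0,0,0,0.1,0, 0,0,0,0.1,0, 0,0,0,0.05,0, 0,0,0,0,0, 0,0,0,0,0]' 40
python3 -m crank '[0,0,0,0.04,0, 0,0,0,0.04,0, 0,0,0,0.04,0, 0,0,0,0.03,0, 0,0,0,0,0, 0,0,0,0,0, 0,0,0,0,0, 0,0,0,0,0]' 40
```

```text
time_s: 11.72
position: [0.5046, -0.1584, 0.1298]
tool_rot: [[-0.948, 0.317, -0.0], [0.317, 0.948, -0.0], [-0.0, -0.0, -1.0]]
ft_force: [0.0, 0.2, -2.1]
grip_width: 0.0083
gripper_force: 82.3
time_s: 12.38
position: [0.5046, -0.1584, 0.1283]
tool_rot: [[-0.948, 0.317, 0.0], [0.317, 0.948, 0.0], [-0.0, 0.0, -1.0]]
ft_force: [-0.5, -0.2, -2.0]
grip_width: 0.0084
gripper_force: 82.3
```

```bash
python3 -m crank '[0,0,0,0.03,0, 0,0,0,0.03,0, 0,0,0,0.03,0, 0,0,0,0,0, 0,0,0,0,0, 0,0,0,0,0, 0,0,0,0,0, 0,0,0,0,0]'
python3 -m crank '[0,0,0,0.03,0, 0,0,0,0.02,0, 0,0,0,0,0, 0,0,0,0,0, 0,0,0,0,0, 0,0,0,0,0, 0,0,0,0,0, 0,0,0,0,0]'
```

```text
time_s: 13.05
position: [0.5046, -0.1585, 0.1277]
tool_rot: [[-0.948, 0.317, 0.0], [0.317, 0.948, -0.0], [-0.0, -0.0, -1.0]]
ft_force: [-1.6, 1.1, 4.4]
grip_width: 0.0084
gripper_force: 83.1
time_s: 13.72
position: [0.5047, -0.1586, 0.1277]
tool_rot: [[-0.948, 0.317, 0.001], [0.317, 0.948, -0.001], [-0.001, -0.0, -1.0]]
ft_force: [-3.2, 1.4, 8.0]
grip_width: 0.0084
gripper_force: 83.8
```

Floor contact came at the expected height and the vertical force turned upward. I open the fingers and withdraw upward.

```bash
python3 -m crank '[1.0,0,0,0,0, 1.3,0,0,0,0, 1.6,0,0,0,0, 2,0,0,0,0, 3,0,0,0,0, 4,0,0,0,0, 5,0,0,0,0, 6,0,0,0,0]' 20
python3 -m crank '[6,0,0,0,0, 6,0,0,-0.5,0, 6,0,0,-1,0, 6,0,0,-1.5,0, 6,0,0,-1.5,0, 6,0,0,-1.5,0, 6,0,0,-1.5,0, 6,0,0,-1,0]'
python3 -m crank '[6,0,0,-2,0, 6,0,0,-2,0, 6,0,0,-1,0, 6,0,0,0,0, 6,0,0,0,0, 6,0,0,0,0, 6,0,0,0,0, 6,0,0,0,0]'
python3 look.py wrist,scene,top 6
python3 - <<'E'
import cv2,numpy as np
a=cv2.imread('pics/wrist_6.png');b=cv2.imread('pics/scene_6.png')[150:340,160:500]
o=np.hstack([cv2.resize(a,(400,300)),cv2.resize(b,(400,224),interpolation=cv2.INTER_CUBIC)[:224].copy() if 0 else cv2.copyMakeBorder(cv2.resize(b,(400,224)),0,76,0,0,cv2.BORDER_CONSTANT)])
cv2.imwrite('pics/fin.png',o)
E
```

```text
time_s: 14.38
position: [0.5045, -0.1584, 0.1268]
tool_rot: [[-0.948, 0.317, -0.0], [0.317, 0.948, 0.0], [0.0, 0.0, -1.0]]
ft_force: [-0.2, 0.1, 0.2]
grip_width: 0.0596
gripper_force: 0.0
time_s: 15.05
position: [0.5048, -0.1585, 0.2138]
tool_rot: [[-0.948, 0.317, 0.002], [0.317, 0.948, -0.001], [-0.002, -0.0, -1.0]]
ft_force: [0.3, -0.2, 0.4]
grip_width: 0.0605
gripper_force: 0.0
time_s: 15.72
position: [0.5043, -0.1583, 0.2611]
tool_rot: [[-0.948, 0.317, -0.001], [0.317, 0.948, 0.001], [0.002, 0.0, -1.0]]
ft_force: [-0.7, 0.6, 0.1]
grip_width: 0.0599
gripper_force: 0.0
15.7167 [ 0.5043 -0.1583  0.2611] tooly 71.51 [ 0.002  0.    -1.   ] [-0.68271928  0.56698327  0.10312064] 0.05991269682214705 0.0
```

View pics/fin.png

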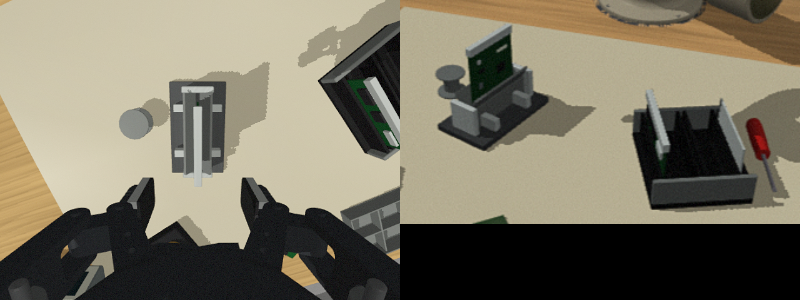

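The board stands upright in the stand's slot, with its rail at about (198,145) in the left half. The gripper is clear, and the wide board and plate are still in the rack.

```bash
python3 -c "
from rig import env
print(env.close_job())"
```

```text
the job is handed in; nothing more can be done
None
```

The tall board is standing upright on the floor of the stand's slot and released, the wide board is still in the rack, and the job was handed in at about 16 s.

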